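# Wedge up the nest plate of a bench fixture

## Task

The nest plate of the small bench fixture has to be raised a little so that shims can be fitted under it. Slide the little gate at the front of the fixture fully open, then take the steel wedge by its upright handle block and push it, flat on the fixture's base and thin end first, into the channel under the plate until the plate has just lifted off its rests by a few millimetres, letting the wedge alone do the lifting. Finish still gripping the wedge there with the plate resting on it; do not move the spacer bar, tape dispenser or screwdriver.

Things in the scene. Friction and masses are not known exactly. Their poses are not given: they have to be found in the camera images.
- fixture: Fixed bench fixture: dark steel base plate 200 (x) x 220 (y) x 10 mm on the table. Origin: centre of its underside, z up; the wedge goes in from its front, its -x side (facing the robot within 20 degrees). The wedge channel runs along its x axis at y = 0 on the base's top: two steel rails 5 mm high, 40 mm apart inside, x = -40 to +65 mm. Guide pillars at x 35, y +-90, tops at z 65 mm.
- gate (a joint): Sliding gate across the channel's mouth, at x = -58 mm of the fixture. 0 m = closed (centred on the channel, blocks the wedge), 0.070 m = fully open at its stop (a block 26 mm above the table); it moves to the fixture's +y. Starts at 0 to 0.015, stays where it is left, friction 1.5 N. Steel blade 6 (x) x 46 (y) x 18 mm, 1 mm over the base, with a black grip on its middle.
- gate_top (a point): Centre of the top of the gate's black grip (63 mm above the table). The grip is 22 (fixture x) x 16 (fixture y) mm and reaches 34 mm down from here, to the blade.
- lift (a joint): Height in m of the nest plate above its rests: 0 = resting, grows as it is lifted (stop at 0.020). Plate and nest weigh about 0.85 kg (+-20 %) and sink back under their own weight.
- nest_plate: The aluminium plate to be lifted, 110 (x) x 200 (y) x 14 mm, from x = -25 to +85 mm of the fixture. It rests on two blocks beside the channel, underside 10 mm above the base's top (20 mm above the table), and slides straight up on the pillars. The black nest on it reaches 50 mm above the table. Origin: on its underside, 25 mm behind its front edge, on the channel's centre line.
- plate_edge (a point): Middle of the nest plate's lower front edge, above the channel; this edge rides up the wedge.
- wedge: Loose steel wedge, 0.35 kg, flat on the table on either side of the fixture. Origin: on its underside below the handle block's centre; +x to the thin end. 30 mm wide, 111 mm long (x = -13 to 98); the top slopes from 20 mm high at x = 13 to 3 mm at the thin end (1 in 5). Handle block at the thick end 26 x 26 mm, z = 20 to 50 mm.
- wedge_tip (a point): Middle of the wedge's thin end, on its underside (98 mm along +x from the wedge's origin). The wedge meets the plate when this point is about 35 mm past the plate's front edge; each further 5 mm raises the plate by 1 mm. Pushing takes roughly 5 to 20 N.
- spacer: Bystander: loose plain steel spacer bar 100 x 30 x 20 mm without handle or slope, lying on the side of the fixture where the wedge is not. Origin: centre of its underside.
- dispenser: Bystander: blue tape dispenser with a roll of tape, 150 x 60 x 96 mm, beyond the work on the left. Origin: centre of its underside.
- screwdriver: Bystander: screwdriver lying beyond the work on the right.
Mind the look-alikes: they are no part of the job. Leave any green look-alike of the wedge alone.

How it is judged (in metres and radians):
On the way, in this order (a step that is already met when the one before it is completed fails the run):
1. the gate is slid fully open (within 6 mm of its stop) (value of joint gate above 0.064 m), for 0.2 s.
2. the wedge's thin end is in the channel under the plate, the wedge flat on the base (x of wedge_tip in the frame of fixture above -0.02 m and y of wedge_tip in the frame of fixture between -0.022 and 0.022 m and z of wedge in the frame of fixture below 0.015 m and angle between wedge's own z axis and vertical below 0.1 rad), for 0.1 s.
3. the wedge lifts the plate off its rests (value of joint lift above 0.001 m and contact force between wedge and nest_plate above 2 N), for 0.1 s.
At the end, for the whole second after the job is handed in: Gate open to within 6 mm of its stop; plate still, 1 to 6.5 mm above its rests, carried by the wedge (over 2 N), not touched by the robot; wedge at rest, flat (within 5 mm of the base, 0.1 rad) in the channel, thin end under the plate, held by the fingers (over 1 N) (all of step 2 and all of step 3 and value of joint gate above 0.064 m and value of joint lift below 0.0065 m and velocity of joint lift between -0.003 and 0.003 m/s and contact force between the fingers and wedge above 1 N and contact force between each of the fingers, the arm and nest_plate below 0.3 N and linear speed of wedge below 0.01 m/s); the arm keeps its last pose, push and grip.
It fails at once if the plate is lifted more than 9 mm (value of joint lift above 0.009 m).
It fails at once if the robot pushes or lifts the plate itself (over 5 N) (contact force between any of the fingers, the arm and nest_plate above 5 N).
It fails at once if the plain steel spacer bar is moved more than 20 mm (distance of spacer from where it was at the start of the episode above 0.02 m).
It fails at once if the tape dispenser is moved more than 20 mm (distance of dispenser from where it was at the start of the episode above 0.02 m).
It fails at once if the screwdriver is moved more than 20 mm (distance of screwdriver from where it was at the start of the episode above 0.02 m).
It also fails if it takes over 51 s, if anything falls off the work surface, if the arm or the gripper's body presses on something with over 40 N, if the wrist force passes 120 N, or if a joint passes its speed limit or range.

## Robot

A 6-joint arm with a two-finger parallel gripper is mounted at the origin on the work surface. World frame = base frame: x ahead of the robot, y to its left, z up, the work surface at z = 0. Lengths are in m, angles in degrees, forces in N, time in s.
With the tool pointing down it reaches from about 0.3 to 0.75 m from the base axis. Payload 8.5 kg.
Tool frame: the origin (TCP) lies at the very end of the fingers, on their centre line; the grasp point (between the pads) lies 19 mm behind it (env.pinch_z is the distance from the TCP to the grasp point, in m); z points along the fingers, y is the line along which they close (so a half turn about z gives the same grasp; the last joint's range is limited). The gripper opens to 85 mm and grips with 20 to 120 N. Pads are 22 mm wide; open, the fingers measure 114 mm over their backs; the gripper's body (76 mm by 85 mm) begins 54 mm behind the grasp point. The pads swing forward as they close: fully open they stand 13 mm farther back than shut.
Start: joints at [51.893, 21.807, 74.336, -0, 83.858, -12.336], TCP at [0.239, 0.495, 0.231] pointing down, gripper open.
Joint ranges: [-178.18, 178.18], [-50.72, 133.34], [12.68, 142.11], [-81.47, 261.47], [9.98, 163.14], [-165.26, 165.26]. Speed limits (degrees/s): [136.94, 136.94, 180, 180, 180, 180].

## Interface

Orientations are given as a 3x3 rotation matrix whose columns are the frame's x, y, z axes.
In Python, from rig import env, viewer gives the robot as it stands.
- The arm moves only by the tool drive_tool, never from a script. Its argument "series" is a list of rows, each a list of 3 entries, a list of its own where there are three numbers: the shift along the tool's x, y, z in m, then the turn about the tool's z in degrees, then the finger opening in m, from 0 to 0.0854. A call has 1 to 20 rows; each row is the pose to reach, as a shift and turn from the pose commanded when the call began, along the tool's axes at that moment; what a row does not reach only later rows make up. A row lasts 1/10 s, in which the tool goes at most 50 mm and 8.59 degrees, less where a joint would pass 70% of its speed; a pose out of reach is approached as far as the arm can. A call with a gripper value outside its range is refused whole. The fingers move at their own pace and stop on an object; "newtons" is the grip in N (left out, the last holds). Time passes only in rows, so rows that repeat a pose let the fingers close. It gives the time, the measured TCP pose, the force, the opening and the grip force at its end, in the units of the state.
- env.observe(): the state, without advancing time (a new reading comes with each control period).
- viewer.get_image(name): name is "scene" or "top" or "wrist"; returns a dict with "img" (420x560x3 uint8, red, green, blue), "depth" (420x560 float32, m along the optical axis (not along the pixel's ray), 0 where there is no reading), "camera_matrix" (3x3 intrinsics, pixels), "rvec" (rotation vector, rad) and "tvec" (3), from world to camera coordinates, as OpenCV has them. Camera axes: x right, y down, z forward; pixel columns grow to the right and rows downward; lengths in m; the calibration is good to about 2 mm. The wrist camera is an equidistant fisheye: a pixel r from the principal point sees the ray r / f radians off the axis. A picture is of the moment at which its call begins.
- env.close_job(): hands the job in; it is judged then, once.
The state is a dict: "time_s": time; "q": joint angles; "qvel": joint speeds; "joint_efforts": joint torques, N m; "position": TCP position; "tool_rot": TCP orientation; "ft_force": force on the tool from outside, world axes, zero at the start; "wrist_torque": the same for the moment, N m; "grip_width": finger opening in m; "gripper_force": force on a finger pad.
Only numpy, scipy, OpenCV 4.12 (cv2) and the standard library are available. Lean on these libraries where they do the work, as an engineer would, in place of code of your own. Each camera call takes 0.05 s, during which the arm holds its last target. There are 200 camera calls.

## Working session

There is one attempt and no reset: what is moved stays moved. The work goes in short steps, Python scripts to look and compute and a tool call to move; the robot and the scene stay as the last step left them, time stands still between calls to the robot, and variables do not carry over. Pictures are saved under pics/ and viewed, at most 10 in all, crops included, and the job is handed in when it is done.

Besides the shell and the picture viewer there is one more tool, called after ">>>" by a JSON object that holds its "op" and its "data". drive_tool: Moves the arm, as the interface text tells. Its arguments: {"type":"object","properties":{"series":{"type":"array"},"newtons":{"type":"number"}},"required":["series"]}

```bash
mkdir -p pics
cat > h.py <<'E'
import numpy as np, cv2
from rig import env, viewer
def cloud(d):
    K=d["camera_matrix"];R,_=cv2.Rodrigues(np.array(d["rvec"],float));t=np.array(d["tvec"],float).ravel()
    h,w=d["depth"].shape;u,v=np.meshgrid(np.arange(w),np.arange(h))
    z=d["depth"];p=np.stack([(u-K[0,2])/K[0,0]*z,(v-K[1,2])/K[1,1]*z,z],-1)
    P=(p-t)@R
    P[z<=0]=np.nan
    return P
def save(n,img,s=1):
    cv2.imwrite("pics/"+n+".png",cv2.resize(img[...,::-1],None,fx=s,fy=s,interpolation=cv2.INTER_CUBIC))
E
python3 - <<'E'
from h import *
for n in("top","scene"):
    d=viewer.get_image(n);save(n,d["img"]);np.savez(n,P=cloud(d),**d)
s=env.observe();print(s["time_s"],s["position"],s["tool_rot"])
E
```

```text
0.1 [0.23896555 0.49506895 0.23076069] [[-9.00542735e-01  4.34766655e-01 -8.59335587e-04]
 [ 4.34767397e-01  9.00542141e-01 -1.07814660e-03]
 [ 3.05125717e-04 -1.34452819e-03 -9.99999050e-01]]
```

View pics/top.png

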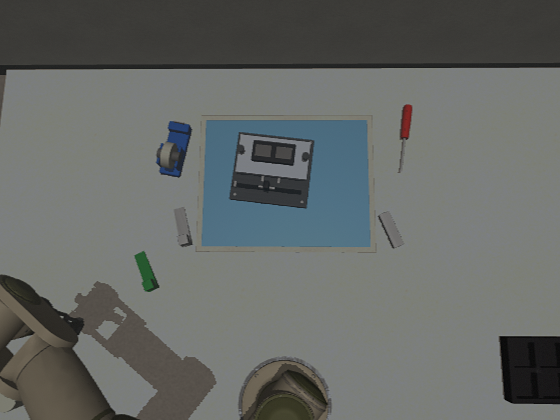

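View pics/scene.png

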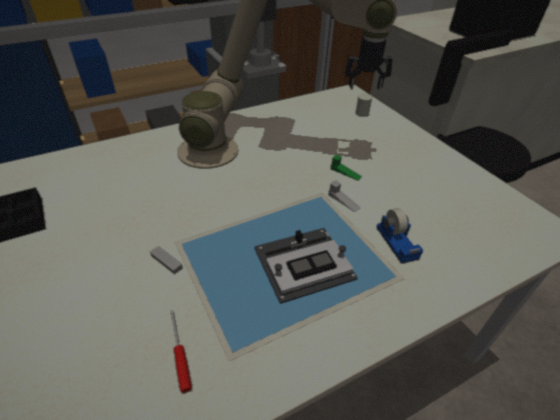

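Top view: steel wedge with handle at (184,241) and thin end at (180,208), green look-alike at (146,272), plain spacer at (390,229). The steel one with the handle block fits. The gate grip is near (266,184). I'll enlarge to confirm and measure.

Run:
```python
from h import *
d=np.load("top.npz");im=d["img"];P=d["P"]
save("crop",im[120:260,160:330],4.6)
def rep(n,u0,u1,v0,v1,zl,zh):
    Q=P[v0:v1,u0:u1].reshape(-1,3);Q=Q[(Q[:,2]>zl)&(Q[:,2]<zh)]
    if len(Q)<3: print(n,len(Q));return
    r=cv2.minAreaRect(Q[:,:2].astype(np.float32)*1000)
    print(n,len(Q),Q.mean(0).round(4),"rect",np.round(r[0],1),np.round(r[1],1),round(r[2],1))
print("table",np.nanmedian(P[300:330,300:400,2]))
rep("handle",168,198,200,255,.04,.056)
rep("wedge",168,198,200,255,.0025,.056)
rep("wedge hi",168,198,200,255,.012,.03)
rep("base",222,322,125,215,.006,.07)
rep("plate",222,322,125,215,.03,.045)
rep("nest",222,322,125,215,.046,.056)
rep("grip",245,290,175,196,.05,.07)
rep("blade",235,300,170,200,.02,.07)
rep("pillars",222,322,125,170,.058,.08)
d2=np.load("scene.npz");P=d2["P"]
print("scene")
rep("handle",322,345,178,200,.04,.056)
rep("wedge",322,365,178,215,.0035,.056)
rep("base",250,360,225,305,.006,.07)
rep("plate",250,360,225,305,.03,.045)
rep("grip",285,312,225,250,.05,.07)
rep("pillars",265,355,240,280,.058,.08)
```

```text
table -0.000581168239423891
handle 97 [0.427  0.2743 0.0485] rect [427.1 274.9] [26.6 26. ] 16.7
wedge 525 [0.4612 0.2833 0.0175] rect [469.  286.4] [150.2  80.8] 6.2
wedge hi 151 [0.454  0.28   0.0163] rect [456.7 282.6] [87.1 30.2] 15.8
base 5017 [0.6296 0.0371 0.0261] rect [634.4  40.6] [285.  262.4] 90.0
plate 1806 [0.6575 0.0343 0.0353] rect [642.   37.2] [199.7 155. ] 83.0
nest 519 [0.6721 0.0332 0.0489] rect [658.1  37.6] [131.1 147.1] 39.0
grip 49 [0.5763 0.0514 0.0612] rect [576.5  51.5] [15.5 21. ] 79.6
blade 491 [0.6081 0.0379 0.0349] rect [595.9  51.4] [ 60.  179.6] 0.5
pillars 82 [0.6683 0.0333 0.0645] rect [668.3  32.7] [196.8  19.6] 83.8
scene
handle 62 [0.4308 0.2723 0.0468] rect [429.5 273.7] [26.3 26.7] 13.1
wedge 342 [0.4562 0.2797 0.02  ] rect [441.8 301.2] [ 97.5 184.3] 54.6
base 4671 [0.6538 0.0257 0.0268] rect [634.8  36.7] [219.9 203.4] 83.3
plate 1900 [0.6682 0.0285 0.0349] rect [645.7  35.5] [200.3 150.9] 83.6
grip 52 [0.5806 0.0488 0.059 ] rect [579.4  50.1] [15.4 21.4] 85.3
pillars 94 [0.6694 0.0266 0.0632] rect [668.8  32.5] [199.4  21.8] 83.1
```

View pics/crop.png

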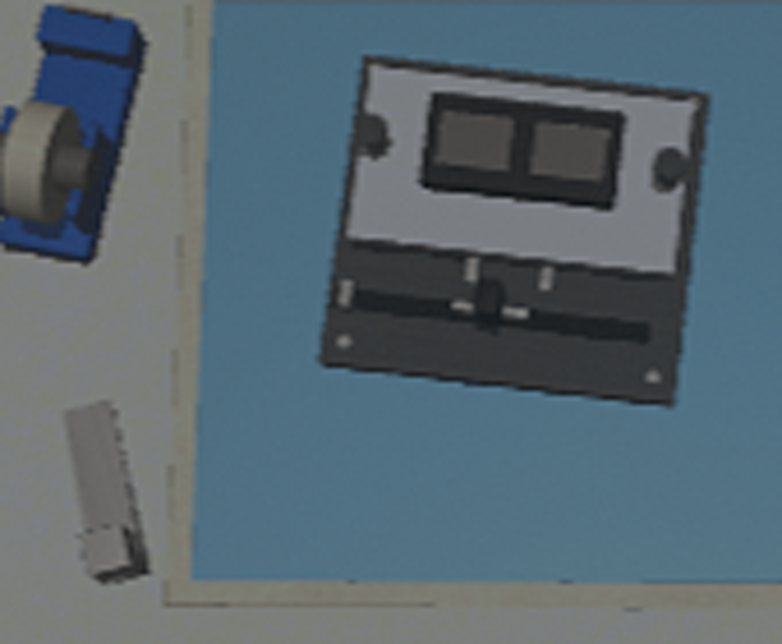

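The crop confirms the target: light steel wedge, slope to the upper left and handle block at the bottom (crop 105,550). The gate grip is at crop (488,303) and the gate is about 7 mm open.

```bash
cat >> h.py <<'E'
YAW=-6.65; O=np.array([.634,.0367])
def fx(x,y):
    a=np.radians(YAW);return O+[x*np.cos(a)-y*np.sin(a),x*np.sin(a)+y*np.cos(a)]
def go(p,yang=None):
    s=env.observe();R=np.array(s["tool_rot"]);sh=R.T@(np.array(p)-s["position"])
    a=np.degrees(np.arctan2(R[1,1],R[0,1]))
    print("t",round(s["time_s"],2),"pos",np.round(s["position"],4),"yang",round(a,2),"q",np.round(s["q"],1),"shift",np.round(sh,4),"turn",None if yang is None else round(-(yang-a),2),"F",np.round(s["ft_force"],1),"w",s["grip_width"])
E
python3 -c "
from h import *
go([*fx(-.058,.007),.12],83.35)"
```

```text
t 0.1 pos [0.239  0.4951 0.2308] yang 64.23 q [ 51.9  21.8  74.4   0.   83.9 -12.3] shift [-0.498  -0.2533  0.1109] turn -19.12 F [ 0.  -0.1 -0.3] w 0.08540403507722162
```

>>> {"op": "drive_tool", "data": {"series": [[[-0.02,-0.01,0],-2,0.045],[[-0.06,-0.03,0],-5,0.045],[[-0.1,-0.05,0],-8,0.045],[[-0.14,-0.07,0],-11,0.045],[[-0.18,-0.09,0],-14,0.045],[[-0.22,-0.11,0],-17,0.045],[[-0.26,-0.13,0],-19.1,0.045],[[-0.3,-0.15,0.01],-19.1,0.045],[[-0.34,-0.17,0.02],-19.1,0.045],[[-0.38,-0.19,0.04],-19.1,0.045],[[-0.42,-0.21,0.06],-19.1,0.045],[[-0.46,-0.23,0.08],-19.1,0.045],[[-0.485,-0.245,0.1],-19.1,0.045],[[-0.498,-0.253,0.11],-19.1,0.045],[[-0.498,-0.253,0.11],-19.1,0.045],[[-0.498,-0.253,0.11],-19.1,0.045],[[-0.498,-0.253,0.11],-19.1,0.045]], "newtons": 30}}

```text
time_s: 1.8
position: [0.5773, 0.0523, 0.1225]
tool_rot: [[-0.993, 0.115, 0.001], [0.115, 0.993, 0.0], [-0.001, 0.0, -1.0]]
ft_force: [-0.0, 0.1, 0.1]
grip_width: 0.0454
gripper_force: 0.0
```

```bash
python3 -c "
from h import *
go([*fx(-.058,.007),.036],83.35)
d=viewer.get_image('wrist');save('w1',d['img'])"
```

```text
t 1.8 pos [0.5773 0.0523 0.1225] yang 83.42 q [ -6.5  30.3  79.2   0.   70.5 -89.9] shift [-0.     -0.002   0.0865] turn 0.07 F [-0.   0.1  0.1] w 0.04536179881156589
```

View pics/w1.png

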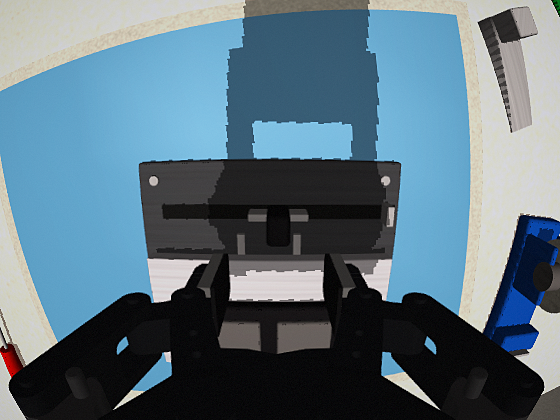

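Gate grip at (277,225) sits midway between the fingers (about 215 and 340). Descending and closing.

>>> {"op": "drive_tool", "data": {"series": [[[0,-0.002,0.03],0,0.045],[[0,-0.002,0.06],0,0.045],[[0,-0.002,0.08],0,0.045],[[0,-0.002,0.086],0,0.045],[[0,-0.002,0.086],0,0.045],[[0,-0.002,0.086],0,0.008],[[0,-0.002,0.086],0,0.008],[[0,-0.002,0.086],0,0.008],[[0,-0.002,0.086],0,0.008],[[0,-0.002,0.086],0,0.008],[[0,-0.002,0.086],0,0.008]], "newtons": 30}}

```text
time_s: 2.95
position: [0.5781, 0.0491, 0.0368]
tool_rot: [[-0.993, 0.116, 0.003], [0.116, 0.993, -0.0], [-0.003, 0.0, -1.0]]
ft_force: [-0.8, 1.6, 7.5]
grip_width: 0.0156
gripper_force: 31.6
```

>>> {"op": "drive_tool", "data": {"series": [[[0,0,-0.001],0,0.008],[[0,0.006,-0.001],0,0.008],[[0,0.012,-0.001],0,0.008],[[0,0.018,-0.001],0,0.008],[[0,0.024,-0.001],0,0.008],[[0,0.03,-0.001],0,0.008],[[0,0.036,-0.001],0,0.008],[[0,0.042,-0.001],0,0.008],[[0,0.048,-0.001],0,0.008],[[0,0.053,-0.001],0,0.008],[[0,0.057,-0.001],0,0.008],[[0,0.06,-0.001],0,0.008],[[0,0.062,-0.001],0,0.008],[[0,0.063,-0.001],0,0.008],[[0,0.064,-0.001],0,0.008],[[0,0.065,-0.001],0,0.008],[[0,0.065,-0.001],0,0.008]]}}

```text
time_s: 4.65
position: [0.5855, 0.1139, 0.0368]
tool_rot: [[-0.993, 0.116, 0.002], [0.116, 0.993, 0.0], [-0.002, 0.0, -1.0]]
ft_force: [3.7, -0.7, 4.7]
grip_width: 0.0155
gripper_force: 31.4
```

>>> {"op": "drive_tool", "data": {"series": [[[0,0.001,0],0,0.008],[[0,0.002,0],0,0.008],[[0,0.003,0],0,0.008],[[0,0.003,0],0,0.008]]}}

```text
time_s: 5.05
position: [0.5857, 0.1157, 0.0368]
tool_rot: [[-0.993, 0.116, 0.001], [0.116, 0.993, -0.002], [-0.001, -0.002, -1.0]]
ft_force: [1.2, -7.3, 5.9]
grip_width: 0.0156
gripper_force: 31.5
```

>>> {"op": "drive_tool", "data": {"series": [[[0,-0.001,0],0,0.045],[[0,-0.001,0],0,0.045],[[0,-0.001,0],0,0.045],[[0,-0.001,0],0,0.045],[[0,-0.001,-0.03],0,0.045],[[0,-0.001,-0.07],0,0.055],[[0,-0.001,-0.1],0,0.055],[[0,-0.001,-0.1],0,0.055],[[0,-0.001,-0.1],0,0.055]]}}

```text
time_s: 5.95
position: [0.5849, 0.1156, 0.1363]
tool_rot: [[-0.993, 0.116, 0.0], [0.116, 0.993, 0.0], [-0.0, 0.0, -1.0]]
ft_force: [-0.2, 0.4, -0.5]
grip_width: 0.0548
gripper_force: 0.0
```

```bash
python3 -c "
from h import *
go([.4285,.2745,.135],105.5)"
```

```text
t 5.95 pos [0.5849 0.1156 0.1363] yang 83.34 q [ -0.2  31.   75.2   0.   73.8 -83.5] shift [0.1738 0.1396 0.0013] turn -22.16 F [-0.2  0.4 -0.5] w 0.05484105285779855
```

>>> {"op": "drive_tool", "data": {"series": [[[0.01,0.008,0],-2,0.055],[[0.03,0.024,0],-5,0.055],[[0.06,0.048,0],-9,0.055],[[0.09,0.072,0],-13,0.055],[[0.12,0.096,0],-17,0.055],[[0.145,0.116,0],-20,0.055],[[0.165,0.132,0],-22.2,0.055],[[0.174,0.14,0],-22.2,0.055],[[0.174,0.14,0],-22.2,0.055],[[0.174,0.14,0],-22.2,0.055]]}}

```text
time_s: 6.95
position: [0.4289, 0.2744, 0.1359]
tool_rot: [[-0.964, -0.267, -0.0], [-0.267, 0.964, -0.0], [0.0, -0.0, -1.0]]
ft_force: [-0.1, -0.7, 0.0]
grip_width: 0.0548
gripper_force: 0.0
```

```bash
python3 -c "
from h import *
go([.4285,.2745,.024],105.5)
d=viewer.get_image('wrist');save('w2',d['img'])"
```

```text
t 6.95 pos [0.4289 0.2744 0.1359] yang 105.51 q [ 19.3  23.2  89.5  -0.   67.3 -86.2] shift [0.0003 0.0002 0.1119] turn 0.01 F [-0.1 -0.7  0. ] w 0.05477580442187554
```

View pics/w2.png

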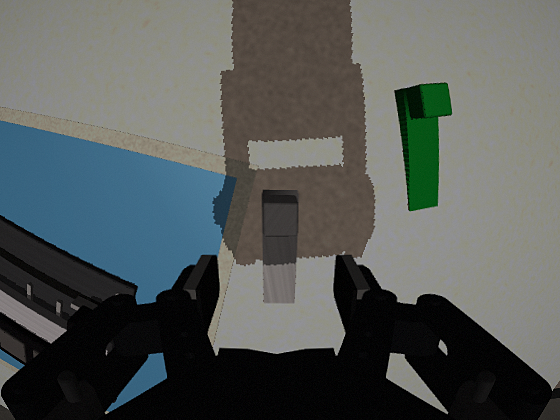

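The wedge is in line with the tool, its handle at (280,215) centred between the fingers. Descending and gripping.

>>> {"op": "drive_tool", "data": {"series": [[[0,0,0.04],0,0.055],[[0,0,0.08],0,0.055],[[0,0,0.1],0,0.055],[[0,0,0.109],0,0.055],[[0,0,0.109],0,0.055],[[0,0,0.109],0,0.055],[[0,0,0.109],0,0.015],[[0,0,0.109],0,0.015],[[0,0,0.109],0,0.015],[[0,0,0.109],0,0.015],[[0,0,0.109],0,0.015],[[0,0,0.109],0,0.015]], "newtons": 70}}

```text
time_s: 8.2
position: [0.4291, 0.275, 0.0286]
tool_rot: [[-0.963, -0.268, 0.002], [-0.268, 0.963, 0.001], [-0.002, 0.0, -1.0]]
ft_force: [-1.6, -0.5, 7.1]
grip_width: 0.0247
gripper_force: 69.3
```

>>> {"op": "drive_tool", "data": {"series": [[[0,0,-0.005],0,0.015],[[0,0,-0.02],0,0.015],[[0,0,-0.045],0,0.015],[[0,0,-0.07],0,0.015],[[0,0,-0.08],0,0.015],[[0,0,-0.08],0,0.015],[[0,0,-0.08],0,0.015]]}}

```text
time_s: 8.9
position: [0.428, 0.2745, 0.1065]
tool_rot: [[-0.964, -0.268, -0.002], [-0.268, 0.964, -0.001], [0.002, -0.0, -1.0]]
ft_force: [-0.5, 0.7, -4.0]
grip_width: 0.0247
gripper_force: 69.0
```

```bash
sed -i 's/O=np.array(.*/O=np.array([.6343,.0387])/' h.py; python3 -c "
from h import *
go([*fx(-.175,0),.109],83.35)"
```

```text
t 8.9 pos [0.428  0.2745 0.1065] yang 105.53 q [ 19.3  25.3  91.8  -0.   63.  -86.2] shift [ 0.0264 -0.2164 -0.0025] turn 22.18 F [-0.5  0.7 -4. ] w 0.02467867159882301
```

>>> {"op": "drive_tool", "data": {"series": [[[0.001,-0.008,0],1,0.015],[[0.003,-0.025,0],3,0.015],[[0.006,-0.05,0],6,0.015],[[0.01,-0.08,0],9,0.015],[[0.014,-0.11,0],12,0.015],[[0.018,-0.145,0],15,0.015],[[0.022,-0.175,0],18,0.015],[[0.025,-0.198,0],21,0.015],[[0.026,-0.21,0],22.2,0.015],[[0.026,-0.216,0],22.2,0.015],[[0.026,-0.216,0],22.2,0.015],[[0.026,-0.216,0],22.2,0.015]]}}

```text
time_s: 10.1
position: [0.4611, 0.0604, 0.1071]
tool_rot: [[-0.993, 0.115, -0.001], [0.115, 0.993, 0.0], [0.001, 0.0, -1.0]]
ft_force: [-0.3, 0.7, -3.6]
grip_width: 0.0245
gripper_force: 69.0
```

Run:
```python
from h import *
d=viewer.get_image('top');P=cloud(d)
d=viewer.get_image('wrist');save('w3',d['img'])
def rep(n,u0,u1,v0,v1,zl,zh):
    Q=P[v0:v1,u0:u1].reshape(-1,3);Q=Q[(Q[:,2]>zl)&(Q[:,2]<zh)]
    r=cv2.minAreaRect(Q[:,:2].astype(np.float32)*1000);print(n,len(Q),np.round(r[0],1),np.round(r[1],1),round(r[2],1))
try: rep("gategrip",235,275,165,200,.055,.07)
except Exception as e: print(e)
go([*fx(-.155,0),.044],83.35)
```

```text
gategrip 34 [587.5 113.6] [15.8 13.9] 1.9
t 10.2 pos [0.4611 0.0605 0.1072] yang 83.42 q [ -7.2  21.6  98.4   0.   60.  -90.6] shift [-0.0196 -0.0016  0.0632] turn 0.07 F [-0.2  0.5 -3.4] w 0.025004203833369744
```

View pics/w3.png

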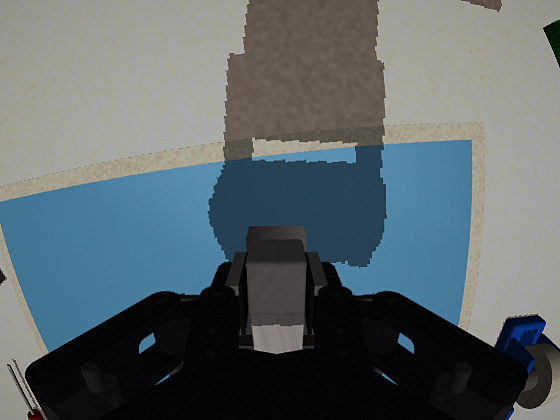

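The wedge is held squarely in the fingers (handle at 277,250, body straight below it). Lowering in front of the channel.

>>> {"op": "drive_tool", "data": {"series": [[[-0.01,-0.001,0.015],0,0.015],[[-0.02,-0.0015,0.035],0,0.015],[[-0.02,-0.0015,0.05],0,0.015],[[-0.02,-0.0015,0.06],0,0.015],[[-0.02,-0.0015,0.064],0,0.015],[[-0.02,-0.0015,0.066],0,0.015],[[-0.02,-0.0015,0.067],0,0.015],[[-0.02,-0.0015,0.067],0,0.015]]}}

```text
time_s: 11.0
position: [0.4812, 0.0559, 0.0407]
tool_rot: [[-0.993, 0.116, 0.001], [0.116, 0.993, -0.0], [-0.001, -0.0, -1.0]]
ft_force: [0.2, 0.6, -3.6]
grip_width: 0.0244
gripper_force: 69.0
```

Run:
```python
from h import *
go([*fx(-.105,0),.0385],83.35)
d=viewer.get_image('scene');save('s2',d['img'][170:310,220:390],4.5)
```

```text
t 11.0 pos [0.4812 0.0559 0.0407] yang 83.33 q [ -7.4  29.2  99.8   0.   51.  -90.7] shift [-0.049   0.0007  0.0023] turn -0.02 F [ 0.2  0.6 -3.6] w 0.02442592293411839
```

View pics/s2.png

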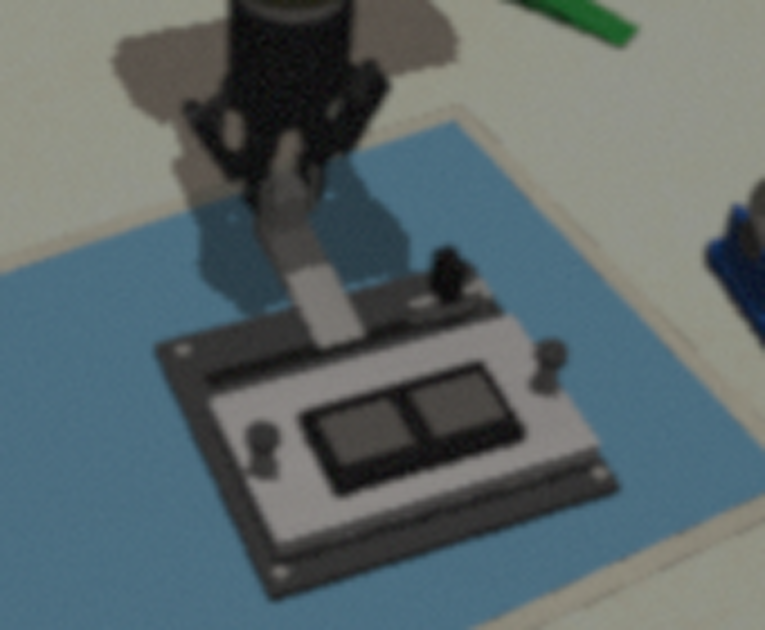

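The scene crop shows the wedge centred on the channel with its thin end at (335,340), and the gate open at the right (450,275). Lowering onto the base, then in.

>>> {"op": "drive_tool", "data": {"series": [[[0,0,0.001],0,0.015],[[0,0,0.0015],0,0.015],[[-0.004,0,0.0015],0,0.015],[[-0.009,0,0.0015],0,0.015],[[-0.014,0,0.0015],0,0.015],[[-0.019,0,0.0015],0,0.015],[[-0.024,0,0.0015],0,0.015],[[-0.029,0,0.0015],0,0.015],[[-0.034,0,0.0015],0,0.015],[[-0.039,0,0.0015],0,0.015],[[-0.044,0,0.0015],0,0.015],[[-0.048,0,0.0015],0,0.015],[[-0.05,0,0.0015],0,0.015],[[-0.05,0,0.0015],0,0.015]], "newtons": 90}}

```text
time_s: 12.45
position: [0.5311, 0.05, 0.0388]
tool_rot: [[-0.993, 0.116, 0.0], [0.116, 0.993, -0.0], [-0.0, -0.0, -1.0]]
ft_force: [0.6, 0.6, -2.3]
grip_width: 0.024
gripper_force: 93.5
```

>>> {"op": "drive_tool", "data": {"series": [[[0,0,0.0005],0,0.015],[[-0.003,0,0.0008],0,0.015],[[-0.006,0,0.0008],0,0.015],[[-0.009,0,0.0008],0,0.015],[[-0.012,0,0.0008],0,0.015],[[-0.014,0,0.0008],0,0.015],[[-0.014,0,0.0008],0,0.015]]}}

```text
time_s: 13.15
position: [0.5444, 0.0485, 0.0387]
tool_rot: [[-0.993, 0.116, -0.0], [0.116, 0.993, -0.0], [0.0, -0.0, -1.0]]
ft_force: [-2.8, 0.2, 5.0]
grip_width: 0.0239
gripper_force: 94.7
```

```bash
cat > z.py <<'E'
from h import *
go([*fx(-.070,0),.0385],83.35)
for n in ("scene","top"):
    d=viewer.get_image(n);P=cloud(d).reshape(-1,3);a=np.radians(YAW)
    q=P[:,:2]-O;X=q[:,0]*np.cos(a)+q[:,1]*np.sin(a);Y=-q[:,0]*np.sin(a)+q[:,1]*np.cos(a)
    m=(X>-.012)&(X<.075)&(abs(Y)>.06)&(abs(Y)<.078)&(P[:,2]>.02)&(P[:,2]<.055)
    print(n,m.sum(),"plate top z",np.median(P[m,2]).round(5))
E
python3 z.py
python3 - <<'E'
import numpy as np
exec(open('h.py').read())
for n in ("scene","top"):
    P=np.load(''+n+'.npz')["P"].reshape(-1,3);a=np.radians(YAW)
    q=P[:,:2]-O;X=q[:,0]*np.cos(a)+q[:,1]*np.sin(a);Y=-q[:,0]*np.sin(a)+q[:,1]*np.cos(a)
    m=(X>-.012)&(X<.075)&(abs(Y)>.06)&(abs(Y)<.078)&(P[:,2]>.02)&(P[:,2]<.055)
    print("start",n,np.median(P[m,2]).round(5))
E
```

```text
t 13.15 pos [0.5444 0.0485 0.0387] yang 83.34 q [ -7.3  33.8  89.8  -0.   56.3 -90.7] shift [-0.0204  0.0006  0.0002] turn -0.01 F [-2.8  0.2  5. ] w 0.023874608322841592
scene 343 plate top z 0.03306
top 272 plate top z 0.03366
start scene 0.03265
start top 0.0334
```

>>> {"op": "drive_tool", "data": {"series": [[[-0.0015,0,0],0,0.015],[[-0.003,0,0],0,0.015],[[-0.0045,0,0],0,0.015],[[-0.006,0,0],0,0.015],[[-0.0075,0,0],0,0.015],[[-0.009,0,0],0,0.015],[[-0.0105,0,0],0,0.015],[[-0.012,0,0],0,0.015],[[-0.012,0,0],0,0.015]]}}

```text
time_s: 14.15
position: [0.5526, 0.0478, 0.0386]
tool_rot: [[-0.993, 0.115, -0.009], [0.115, 0.993, 0.001], [0.009, -0.0, -1.0]]
ft_force: [-19.7, 1.3, 17.4]
grip_width: 0.0243
gripper_force: 96.2
```

```bash
python3 z.py
```

```text
t 14.15 pos [0.5526 0.0478 0.0386] yang 83.37 q [ -7.3  34.6  88.1  -0.   57.8 -90.6] shift [-0.0122  0.0004  0.    ] turn 0.02 F [-19.7   1.3  17.4] w 0.024261494967904373
scene 350 plate top z 0.03353
top 237 plate top z 0.03396
```

>>> {"op": "drive_tool", "data": {"series": [[[0,0,-0.0005],0,0.015],[[-0.001,0,-0.0005],0,0.015],[[-0.002,0,-0.0005],0,0.015],[[-0.003,0,-0.0005],0,0.015],[[-0.004,0,-0.0005],0,0.015],[[-0.005,0,-0.0005],0,0.015],[[-0.006,0,-0.0005],0,0.015],[[-0.006,0,-0.0005],0,0.015]], "newtons": 110}}

```text
time_s: 15.05
position: [0.5587, 0.0472, 0.0387]
tool_rot: [[-0.993, 0.115, -0.008], [0.115, 0.993, 0.001], [0.008, 0.0, -1.0]]
ft_force: [-17.4, 2.4, 12.8]
grip_width: 0.0242
gripper_force: 107.6
```

```bash
python3 z.py
```

```text
t 15.05 pos [0.5587 0.0472 0.0387] yang 83.37 q [ -7.3  35.   87.1  -0.   58.4 -90.6] shift [-0.006   0.0003  0.0002] turn 0.02 F [-17.4   2.4  12.8] w 0.024195619733571785
scene 346 plate top z 0.03487
top 213 plate top z 0.03501
```

>>> {"op": "drive_tool", "data": {"series": [[[-0.001,0,0],0,0.015],[[-0.002,0,0],0,0.015],[[-0.003,0,0],0,0.015],[[-0.004,0,0],0,0.015],[[-0.005,0,0],0,0.015],[[-0.006,0,0],0,0.015],[[-0.007,0,0],0,0.015],[[-0.008,0,0],0,0.015],[[-0.008,0,0],0,0.015],[[-0.008,0,0],0,0.015],[[-0.008,0,0],0,0.015],[[-0.008,0,0],0,0.015]]}}

```text
time_s: 16.35
position: [0.5668, 0.0462, 0.0387]
tool_rot: [[-0.993, 0.116, -0.008], [0.116, 0.993, 0.001], [0.008, 0.0, -1.0]]
ft_force: [-16.9, 2.2, 10.3]
grip_width: 0.0242
gripper_force: 107.5
```

```bash
python3 z.py
python3 - <<'E'
from h import *
d=viewer.get_image('scene');save('s3',d['img'][170:310,220:390],4.5)
E
```

```text
t 16.35 pos [0.5668 0.0462 0.0387] yang 83.36 q [ -7.3  35.6  85.8  -0.   59.1 -90.6] shift [0.0021 0.0004 0.0002] turn 0.01 F [-16.9   2.2  10.3] w 0.02422865336796986
scene 342 plate top z 0.03631
top 183 plate top z 0.03725
```

View pics/s3.png

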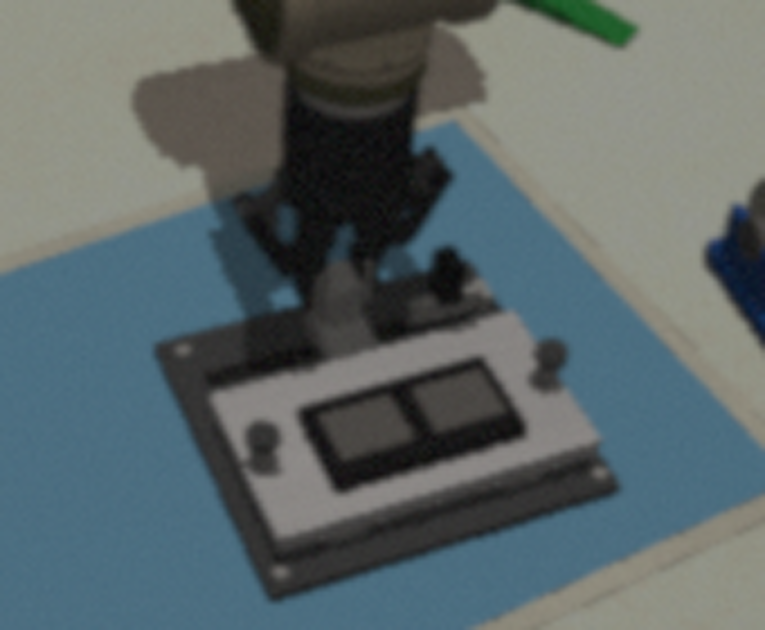

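The plate has risen about 3.7 mm on the wedge, the gate grip is still open at (450,275), and the fingers are clear of the plate. Handing in.

```bash
python3 -c "
from h import *
print(env.close_job())"
```

```text
the job is handed in; nothing more can be done
None
```

I handed the job in with the gate slid to its stop and the wedge still gripped in the channel, holding the plate about 3.7 mm off its rests by camera depth; no verdict came back.

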